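Tip the packed carton onto the warm field

ROBOT

A 6-joint arm with a two-finger parallel gripper is mounted at the origin on the work surface. World frame = base frame: x ahead of the robot, y to its left, z up, the work surface at z = 0. Lengths are in m, angles in rad, forces in N, time in s.
With the tool pointing down it reaches from about 0.425 to 0.95 m from the base axis. Payload 14.7 kg.
Tool frame: the origin (TCP) lies at the very end of the fingers, on their centre line; the grasp point (between the pads) lies behind it (pinch_z is the z of the grasp point in the tool frame, in m); z points along the fingers, y is the direction in which the jaws open and shut (so a half turn about z gives the same grasp; the last joint's range is limited). The gripper opens to 85 mm and grips with 20 to 120 N. Pads are 22 mm wide; open, the fingers measure 114 mm over their backs; the gripper's body (76 mm by 85 mm) begins 54 mm behind the grasp point. The pads swing forward as they close: fully open they stand 13 mm farther back than shut.
Start: joints at [1.149, 0.48, 1.596, -0, 1.065, -0.047], TCP at [0.238, 0.605, 0.231] pointing down, gripper open.
Joint ranges: [-2.75, 2.75], [-0.82, 2.05], [0.23, 2.67], [-1.56, 4.7], [0.09, 2.69], [-2.92, 2.92]. Speed limits (rad/s): [1.89, 1.89, 2.39, 3.01, 3.01, 3.01].

INTERFACE

Orientations are given as a unit quaternion [w, x, y, z].
In Python, from cell import * gives the robot as it stands.
- The arm moves only by the tool jog_arm, never from a script. Its argument "targets" is a list of rows, each a list of 5 numbers: the finger opening in mm, from 0 to 85.4, then the shift along the tool's x, y, z in mm, then the turn about the tool's z in degrees. In form: [[claw, dx, dy, dz, turn], ...]. A call has 1 to 10 rows; each row shifts and turns the commanded pose from where the row before left it, along the tool's axes as they then stand; what a row does not reach is not made up. A row lasts 1/10 s, in which the tool goes at most 50 mm and 8.59 degrees, less where a joint would pass 70% of its speed; a pose out of reach is approached as far as the arm can. A call is refused whole if a number of a shift passes 50 or a number of a turn 8.59, either way. A call with a gripper value outside its range is refused whole. The fingers move at their own pace and stop on an object; "force" is the grip in N (left out, the last holds). Time passes only in rows, so rows that do not move let the fingers close. It gives the time, the measured TCP pose, the force and the opening at its end, in the units of the state.
- state(): the state, without advancing time (a new reading comes with each control period).
- capture(name): name is "side" or "top" or "wrist"; returns the picture (420x560x3 uint8, red, green, blue); there is no depth.
- camera_params(name): a dict with "fx", "fy", "cx", "cy" (pixels), "R" (3x3) and "t" (3): a world point X has camera coordinates R X + t. Camera axes: x right, y down, z forward; pixel columns grow to the right and rows downward; lengths in m; the calibration is good to about 2 mm. The wrist camera is an equidistant fisheye: a pixel r from the principal point sees the ray r / f radians off the axis. A picture is of the moment at which its call begins: read the wrist's pose just before it. camera_params takes no time and is no camera call; for the wrist camera it gives the pose at the moment of the call.
- job_done(): hands the job in, once; it reports no verdict.
Trained networks look in the newest picture that a camera, given by its name, has taken for a name from the list of things; names that differ only in an ending like _2 or _b are one class to them, and where a whole thing is asked for, a point or a joint stands for the part that bears it (a point fixed in the world has none). Each returns a list of dicts, best first, with "confidence" (0 to 1); they miss things now and then, are a little off and sometimes report something else, mostly with a low value. They report only what shows in the picture. A call takes as long as a camera call.
- boxes_of(label, camera): "point" ([column, row] in pixels, amid what is visible of it).
- tip_of(label, camera): "point" ([column, row] in pixels: a listed point, or the origin of a listed thing).
The state is a dict: "t": time; "joint_positions": joint angles; "joint_velocities": joint speeds; "effort": joint torques, N m; "tool_pos": TCP position; "ee_rot": TCP orientation; "wrist_force": force on the tool from outside, world axes, zero at the start; "torque": the same for the moment, N m; "opening": finger opening in m.
Only numpy, scipy, OpenCV 4.12 (cv2) and the standard library are available. Lean on these libraries where they do the work, as an engineer would, in place of code of your own. Each camera call takes 0.05 s, during which the arm holds its last target. There are 200 camera calls.

TASK

A packed food carton has been left standing on end on the heat-lamp base, across the line between the two framed warm fields. Tip it over with your fingertips, pushing gently on its broad side, so that it comes down flat and wholly inside the empty frame; its end flaps are only tucked in, so never grip, lift or carry it. Leave the soup tub, the sauce bottle and the bell where they are.

Things in the scene. Friction and masses are not known exactly. Their poses are not given: they have to be found in the camera images.
- station: Fixed heat lamp. Its base is a folded steel sheet 330 (x) by 600 (y) mm, flat top 50 mm above the counter. Origin: centre of the base at counter height; z up. A 22 mm post stands on it at x +135, y +275 mm; the lamp arm with two shades (150 mm across, rims 279 mm above the counter, at x +135, y +475 and +650 mm) is swung aside, away from the base.
- carton: Packed kraft carton, loose, 0.15 to 0.3 kg, mass centre in its middle. Standing: 100 mm wide (x), 48 thick (y), 150 high (z). Origin: centre of its underside while standing. Its two broad sides face its +y and -y and look alike. Friction on the plate about 0.5 to 0.7: a push at three quarters of its height tips it about its lower edge, past 18 degrees it falls by itself; a push at the foot slides it.
- carton_foot_a (a point): Lower end of the carton, middle of its thickness, at its x +50 mm edge (carton frame 50, 0, 0 mm).
- carton_foot_b (a point): The same at its x -50 mm edge (-50, 0, 0 mm).
- carton_top_a (a point): Upper end of the carton, middle of its thickness, at its x +50 mm edge (50, 0, 150 mm).
- carton_top_b (a point): The same at its x -50 mm edge (-50, 0, 150 mm).
- field_free: The empty warm field: a thin black frame flush in the base's top, 170 (x) by 200 mm (y) over the outside of its 4 mm lines. Origin: its centre, on the base's top; axes as the station's. The two alike frames lie side by side along the station's y, 4 mm apart; either may be the empty one. The carton stands across the gap, its broad sides facing roughly the one and the other frame.
- field_used: The occupied warm field: the same frame, with the soup tub standing in it. Origin: its centre.
- tub: Lidded paper soup tub, 100 mm across its white lid, 66 mm high, loose, standing in the occupied frame. Origin: centre of its underside.
- bottle: White squeeze bottle for sauce with a pointed nozzle, 54 mm across, 180 mm high, loose, standing on the base behind the frames (towards the station's +x). Origin: centre of its underside.
- bell: Domed steel call bell on a black foot, 84 mm across, 60 mm high, loose, on the counter beside the base. Origin: centre of its underside.

How it is judged:
By the outcome, as a careful person would: the job done as asked, in the order asked, and still so for the second after the job is handed in, with the robot touching nothing.
It also fails if it takes over 27 s, if anything falls off the work surface, if the arm or the gripper's body presses on something with over 40 N, if the wrist force passes 120 N, or if a joint passes its speed limit or range.

## Working session

There is one attempt and no reset: what is moved stays moved. The work goes in short steps, Python scripts to look and compute and a tool call to move; the robot and the scene stay as the last step left them, time stands still between calls to the robot, and variables do not carry over. Pictures are saved under pics/ and viewed, on a budget of 10 in all, crops included, one or two more only if the job needs it, and the job is handed in when it is done.

Besides the shell and the picture viewer there is one more tool, called as name([rows], argument=value, ...), one row to a line, values as JSON. jog_arm: Moves the arm, as the interface text tells. Its arguments: {"type":"object","properties":{"targets":{"type":"array","items":{"type":"array","items":{"type":"number"}}},"force":{"type":"number"}},"required":["targets"]}

```bash
ls; mkdir -p pics; python3 - <<'E'
from cell import *
import cv2,numpy as np
s=state();print({k:np.round(v,3) for k,v in s.items()})
ims=[]
for c in ["side","top"]:
    im=capture(c);cv2.imwrite(f"pics/{c}0.png",im[:,:,::-1])
    for l in ["carton_foot_a","carton_top_a","field_free","field_used","tub","bottle","bell","station","carton"]:
        print(c,l,[(np.round(d["point"],1).tolist(),round(d["confidence"],2)) for d in tip_of(l,c)[:4]])
    p=camera_params(c);print(p)
E
```

```text
pics
{'t': np.float64(0.0), 'joint_positions': array([ 1.149,  0.481,  1.597,  0.   ,  1.065, -0.047]), 'joint_velocities': array([-0.   ,  0.001,  0.   ,  0.001,  0.003, -0.001]), 'effort': array([ 4.0000e-03, -9.5065e+01, -4.3018e+01, -0.0000e+00,  1.3000e-02,
       -0.0000e+00]), 'tool_pos': array([0.238, 0.604, 0.231]), 'ee_rot': array([-0.   ,  0.186,  0.982, -0.001]), 'wrist_force': array([ 0.246, -0.031,  0.584]), 'torque': array([0.02 , 0.036, 0.002]), 'opening': np.float64(0.085)}
side carton_foot_a [([245.2, 236.8], 0.96)]
side carton_top_a [([276.9, 168.6], 0.97), ([242.4, 182.3], 0.55)]
side field_free []
side field_used [([262.3, 230.7], 0.67)]
side tub [([275.8, 252.4], 0.72)]
side bottle [([299.4, 204.0], 0.64)]
side bell [([323.7, 366.7], 0.83)]
side station [([271.7, 239.0], 0.82)]
side carton [([260.1, 230.1], 0.55)]
{'fx': 440.2296688608147, 'fy': 440.2296688608147, 'cx': 279.3494884505476, 'cy': 220.7671420252734, 'R': array([[ 0.86449517, -0.50252085,  0.01099555],
       [-0.29145295, -0.51897416, -0.80356767],
       [ 0.40951592,  0.69147568, -0.59511183]]), 't': array([-0.55262286,  0.24298725,  0.84595571])}
top carton_foot_a [([244.5, 190.8], 0.79)]
top carton_top_a [([236.8, 176.8], 0.74), ([245.5, 228.5], 0.73)]
top field_free []
top field_used []
top tub [([296.2, 217.3], 0.91), ([250.5, 210.5], 0.65)]
top bottle [([220.5, 156.4], 0.64)]
top bell [([412.2, 246.8], 0.6)]
top station [([250.7, 210.9], 0.91)]
top carton [([244.5, 215.9], 0.86)]
{'fx': 541.7286593025844, 'fy': 541.7286593025844, 'cx': 284.4076390329868, 'cy': 211.89364812525127, 'R': array([[-2.17677016e-02, -9.99754980e-01, -4.01824758e-03],
       [-9.82515533e-01,  2.21353422e-02, -1.84860095e-01],
       [ 1.84903746e-01, -7.59887255e-05, -9.82756633e-01]]), 't': array([-0.05648658,  0.6080223 ,  1.10163023])}
```

View pics/side0.png

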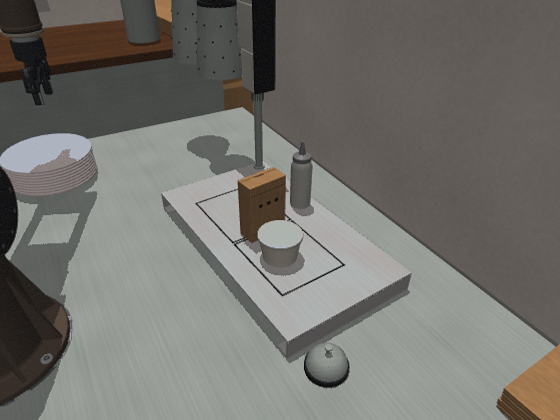

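View pics/top0.png

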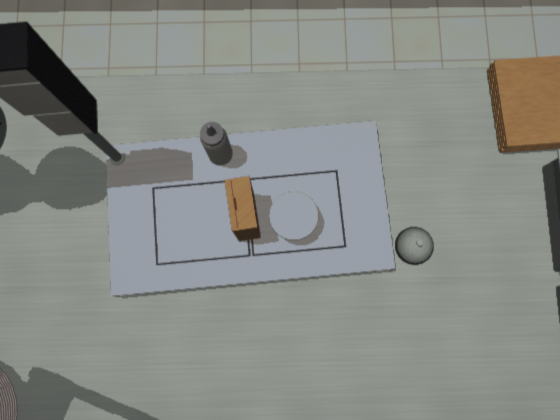

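```bash
cat > h.py <<'E'
import numpy as np,cv2
from scipy.optimize import minimize,least_squares
def proj(P,X):
    c=np.atleast_2d(X)@P["R"].T+P["t"]; return np.c_[P["fx"]*c[:,0]/c[:,2]+P["cx"],P["fy"]*c[:,1]/c[:,2]+P["cy"]]
def unproj(P,uv,z):
    uv=np.atleast_2d(uv);d=np.c_[(uv[:,0]-P["cx"])/P["fx"],(uv[:,1]-P["cy"])/P["fy"],np.ones(len(uv))]@P["R"]
    C=-P["R"].T@P["t"]; return C+d*((z-C[2])/d[:,2])[:,None]
def rot(a): return np.array([[np.cos(a),-np.sin(a)],[np.sin(a),np.cos(a)]])
def brown(im): # RGB
    h=cv2.cvtColor(im,cv2.COLOR_RGB2HSV); return (h[...,0]>5)&(h[...,0]<22)&(h[...,1]>110)&(h[...,2]>40)
def station_fit(P,im,x0):
    g=cv2.cvtColor(im,cv2.COLOR_RGB2GRAY).astype(float)
    def segs():
        for cy in (102,-102):
            for x in (-83,83): yield (x,cy-98),(x,cy+98)
            for y in (-98,98): yield (-83,cy+y),(83,cy+y)
    def meas(p):
        out=[]
        for i,(a,b) in enumerate(segs()):
            if (i%8) in (2,7): continue  # inner lines, 8 mm apart: ambiguous
            a=np.array(a)/1e3;b=np.array(b)/1e3;n=np.array([-(b-a)[1],(b-a)[0]]);n/=np.linalg.norm(n)
            for f in np.linspace(.06,.94,30):
                offs=np.arange(-.012,.0121,.0005)
                q=(a+f*(b-a))+offs[:,None]*n
                w=q@rot(p[2]).T+p[:2]
                uv=proj(P,np.c_[w,np.full(len(w),.05)]).astype(np.float32)
                v=cv2.remap(g.astype(np.float32),uv[:,0].reshape(1,-1),uv[:,1].reshape(1,-1),1)[0]
                d=np.clip(np.median(v)-v-25,0,None)
                if np.median(v)>70 and d.max()>15: out.append((q.mean(0),n,(d*offs).sum()/d.sum()))
        return out
    p=np.array(x0,float)
    for _ in range(6):
        m=meas(p)
        A=[];r=[]
        for q,n,o in m:
            R=rot(p[2]); A.append([*(R@n),(R@n)@(R@np.array([-q[1],q[0]]))]);r.append(o)
        A=np.array(A);r=np.array(r);k=np.abs(r-np.median(r))<.009
        p=p+np.linalg.lstsq(A[k],r[k],rcond=None)[0]
    return p,len(r),np.sqrt(np.mean((A@np.zeros(3)-r)**2))
def box(p,lo,hi):
    c=np.array([[x,y,z] for x in(lo[0],hi[0]) for y in(lo[1],hi[1]) for z in(lo[2],hi[2])])
    c[:,:2]=c[:,:2]@rot(p[2]).T+p[:2]; return c
def box_fit(Ps,ims,rois,x0,lo,hi):
    ms=[]
    for im,roi in zip(ims,rois):
        ms.append(cv2.GaussianBlur((brown(im)&roi).astype(np.float32),(0,0),.7))
    def cost(p):
        c=0
        for P,m,roi in zip(Ps,ms,rois):
            hull=cv2.convexHull(proj(P,box(p,lo,hi)).astype(np.float32))
            k=np.zeros(m.shape,np.uint8);cv2.fillConvexPoly(k,np.round(hull*16).astype(np.int32),255,cv2.LINE_AA,4)
            c+=np.abs(cv2.GaussianBlur(k.astype(np.float32)/255,(0,0),.7)-m)[roi].sum()/m.sum()
        return c
    b=None
    for a in (-.15,0,.15):
        s0=np.array(x0)+[0,0,a]
        r=minimize(cost,s0,method="Nelder-Mead",options=dict(initial_simplex=s0+np.vstack([np.zeros(3),np.diag([.01,.01,.1])]),xatol=1e-4,fatol=1e-5))
        if b is None or r.fun<b.fun:b=r
    return b.x,b.fun
E
python3 - <<'E'
from cell import *
from h import *
Pt,Ps=camera_params("top"),camera_params("side")
T=cv2.imread("pics/top0.png")[:,:,::-1].copy();S=cv2.imread("pics/side0.png")[:,:,::-1].copy()
o=unproj(Pt,[[153,187],[157,264],[338,171],[345,247]],.05)[:,:2];print(o)
d=(o[0]+o[1]-o[2]-o[3]);yaw=np.arctan2(-d[0],d[1])
p=station_fit(Pt,T,[*o.mean(0),yaw]);print("top",p)
print("side",station_fit(Ps,S,p[0]))
rt=np.zeros(T.shape[:2],bool);rt[160:260,205:275]=1
rs=np.zeros(T.shape[:2],bool);rs[150:260,220:300]=1;rs[222:,256:]=0
print((brown(T)&rt).sum(),(brown(S)&rs).sum())
tc=unproj(Pt,[[243,209]],.2)[0,:2]
lo,hi=(-.05,-.024,.05),(.05,.024,.2)
for n,a in (("both",([Pt,Ps],[T,S],[rt,rs])),("top",([Pt],[T],[rt])),("side",([Ps],[S],[rs]))):
    c,f=box_fit(*a,[*tc,p[0][2]],lo,hi)
    print(n,c,f,"in station mm",rot(p[0][2]).T@(c[:2]-p[0][:2])*1e3,"rel yaw",np.degrees(c[2]-p[0][2]))
R=np.c_[proj(Pt,box(c,lo,hi))]
# tub, bottle, bell from tips
for l,uv,z in (("tub",[296.2,217.3],.116),("tub0",[296.2,217.3],.05),("bottle",[220.5,156.4],.05),("bell",[412.2,246.8],0)): 
    w=unproj(Pt,[uv],z)[0];print(l,w,rot(p[0][2]).T@(w[:2]-p[0][:2])*1e3)
E
```

```text
[[ 0.66927091  0.21411495]
 [ 0.50186231  0.20179116]
 [ 0.6959343  -0.18873565]
 [ 0.52912459 -0.19691962]]
top (array([0.59952087, 0.00900011, 0.07362222]), 175, np.float64(0.0001565052145267165))
side (array([0.59766922, 0.00734013, 0.07335614]), 146, np.float64(0.0012534410453007422))
1484 2268
both [0.59903758 0.01192009 0.24148627] 0.4038758873939514 in station mm [-0.26720761  2.94761289] rel yaw 9.617901561757314
top [0.59917559 0.012226   0.22341493] 0.20703396201133728 in station mm [-0.10706232  3.2425468 ] rel yaw 8.582490279476248
side [0.59598014 0.00817244 0.38421563] 0.16121891140937805 in station mm [-3.59202215 -0.56499537] rel yaw 17.795691838649073
tub [ 0.58378159 -0.09353183  0.116     ] [ -23.23846404 -101.09648002]
tub0 [ 0.59548601 -0.09498079  0.05      ] [ -11.67231991 -103.40244061]
bottle [0.73485637 0.06752413 0.05      ] [139.2736671   48.41078157]
bell [ 0.53222644 -0.35125077  0.        ] [ -93.610656   -354.32510991]
```

```bash
python3 - <<'E'
from cell import *
from h import *
Pt,Ps=camera_params("top"),camera_params("side")
T=cv2.imread("pics/top0.png");S=cv2.imread("pics/side0.png")
lo,hi=(-.05,-.024,.05),(.05,.024,.2)
outs=[]
for P,I,(x,y,w,h) in ((Pt,T,(205,155,75,110)),(Ps,S,(220,155,75,110))):
    m=brown(I[:,:,::-1].copy())
    k=5;Z=cv2.resize(I[y:y+h,x:x+w],None,fx=k,fy=k,interpolation=cv2.INTER_NEAREST)
    M=cv2.resize(m[y:y+h,x:x+w].astype(np.uint8),None,fx=k,fy=k,interpolation=0)
    cs,_=cv2.findContours(M,0,2);cv2.drawContours(Z,cs,-1,(255,0,0),1)
    for p,col in (([.5992,.0122,.2234],(0,255,0)),([.596,.0082,.384],(0,0,255))):
        q=(proj(P,box(p,lo,hi))-[x-.5,y-.5])*k
        for i in range(8):
            for b in (1,2,4):
                if not i&b: cv2.line(Z,*[tuple(int(v) for v in q[j]) for j in (i,i|b)],col,1,cv2.LINE_AA)
    outs.append(Z)
cv2.imwrite("pics/ov1.png",np.hstack(outs))
E
```

```text
(no output)
```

View pics/ov1.png

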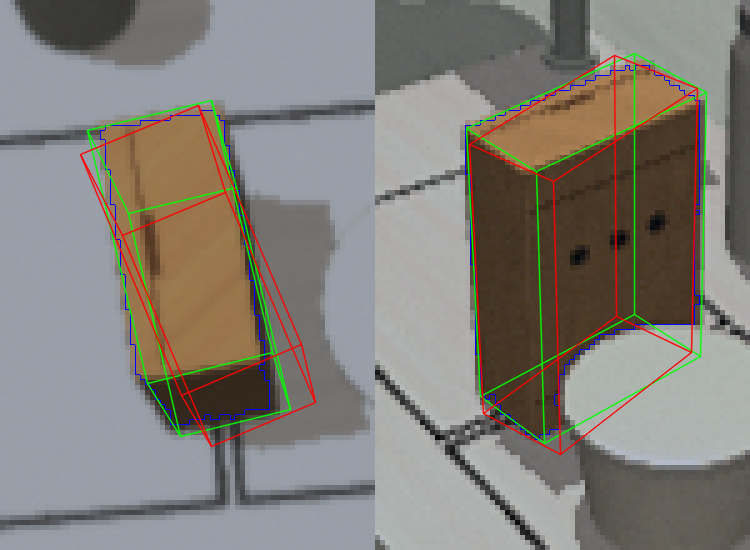

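```bash
python3 - <<'E'
from cell import *
from h import *
Pt,Ps=camera_params("top"),camera_params("side")
# corners: A(-x,+y) B(-x,-y) C(+x,-y) D(+x,+y)
L={"A":(-.05,.024),"B":(-.05,-.024),"C":(.05,-.024),"D":(.05,.024)}
t=[("A",.2,145,380),("B",.2,273,360),("C",.2,213,106),("D",.2,93,130),("A",.05,180,435),("B",.05,275,412)]
s=[("A",.2,93,127),("B",.2,162,170),("C",.2,328,97),("D",.2,262,62),("A",.05,108,398),("B",.05,170,440)]
st=np.array([.5995,.0090,.0736])
def res(p,w):
    r=[]
    for P,l,o in ((Pt,t,(205,155)),(Ps,s,(220,155))):
        if (P is Pt and w=="s") or (P is Ps and w=="t"):continue
        for n,z,u,v in l:
            X=rot(p[2])@np.array(L[n])+p[:2]
            r+=list(proj(P,[[*X,z]])[0]-(np.array([u,v])/5+o-.5))
    return np.array(r)
for w in ("t","s","ts"):
    R=least_squares(res,[.6,.01,.25],args=(w,));p=R.x
    print(w,p,"rms px",np.sqrt(np.mean(R.fun**2)),"station mm",rot(st[2]).T@(p[:2]-st[:2])*1e3,np.degrees(p[2]-st[2]))
    print(np.round(R.fun.reshape(-1,2),1).tolist())
E
```

```text
t [0.59864568 0.01236093 0.18995588] rms px 0.8855873955108862 station mm [-0.60486221  3.41465678] 6.666701038273882
[[-0.6, 0.9], [-0.9, -0.5], [0.5, -0.7], [-0.4, -0.3], [-0.7, 0.4], [2.3, 0.3]]
s [0.59908202 0.01092323 0.20818434] rms px 0.6485963297561596 station mm [-0.27542553  1.94876236] 7.711114945766665
[[-0.3, 0.3], [-0.2, 0.5], [1.0, -0.5], [0.1, -1.5], [-0.5, -0.2], [-0.1, 0.9]]
ts [0.59898386 0.01199288 0.19578697] rms px 0.8271386443968171 station mm [-0.2946701   3.02272782] 7.0007977846450435
[[-0.2, 0.7], [-0.5, -0.8], [0.5, -0.9], [-0.3, -0.4], [-0.4, 0.3], [2.6, 0.0], [-0.6, -0.1], [-0.8, 0.2], [0.8, -0.6], [0.1, -1.6], [-0.7, -0.6], [-0.7, 0.6]]
```

Zoomed overlay: the carton's top face runs about (93,130) to (275,360) in the crop. It is standing at the station's centre, turned about 7° from the station. The tub is in the -y frame, so the empty frame is on the +y side. A clean fall should land centred around (-13, 101) mm, inside the frame.

jog_arm([
  [50,0,0,-6,8.2],
  [50,0,0,-6,8.2],
  [50,0,0,-6,8.2],
  [50,0,0,-6,8.2],
  [50,0,0,-6,8.2],
  [50,0,0,-6,8.2],
  [50,0,0,0,8.2],
  [50,-36,12,0,0],
  [50,-36,12,0,0],
  [50,-36,12,0,0],
])

```text
t: 2.0
tool_pos: [0.2944, 0.5048, 0.2672]
ee_rot: [0.0, 0.635, 0.773, -0.0]
wrist_force: [1.0, -0.0, -0.7]
opening: 0.0499
```

jog_arm([
  [50,-36,12,0,0],
  [50,-36,12,0,0],
  [50,-36,12,0,0],
  [50,-36,12,0,0],
  [50,-36,12,0,0],
  [50,-36,12,0,0],
  [50,-36,12,0,0],
  [50,-36,12,0,0],
  [50,-36,12,0,0],
  [50,-36,12,0,0],
])

```text
t: 3.0
tool_pos: [0.4819, 0.1743, 0.2675]
ee_rot: [0.0, 0.635, 0.772, 0.0]
wrist_force: [0.4, 0.8, -0.1]
opening: 0.0498
```

jog_arm([
  [50,-36,12,0,0],
  [50,-36,12,0,0],
  [50,-36,12,0,0],
  [50,-36,12,0,0],
  [50,-36,12,0,0],
  [50,-36,12,0,0],
  [50,-36,11,0,0],
  [50,0,0,0,0],
])

```text
t: 3.8
tool_pos: [0.6132, -0.0593, 0.2671]
ee_rot: [0.001, 0.636, 0.771, -0.0]
wrist_force: [0.3, 0.3, 0.7]
opening: 0.0498
```

jog_arm([
  [50,0,0,25,0],
  [50,0,0,25,0],
  [50,0,0,25,0],
  [50,0,0,25,0],
  [50,0,0,0,0],
])

```text
t: 4.3
tool_pos: [0.6092, -0.0548, 0.1644]
ee_rot: [-0.002, 0.635, 0.772, -0.001]
wrist_force: [0.1, 0.2, 0.0]
opening: 0.0503
```

```bash
python3 - <<'E'
from cell import *
import cv2,numpy as np
s=state();print(s["t"],s["tool_pos"],s["wrist_force"])
a=capture("side")[120:300,180:340];b=capture("top")[120:300,160:320]
cv2.imwrite("pics/c2.png",cv2.resize(np.hstack([a,b]),None,fx=2.5,fy=2.5)[:,:,::-1])
E
```

```text
4.3 [ 0.60917461 -0.05478817  0.16442783] [0.12412054 0.24279573 0.02588189]
```

View pics/c2.png

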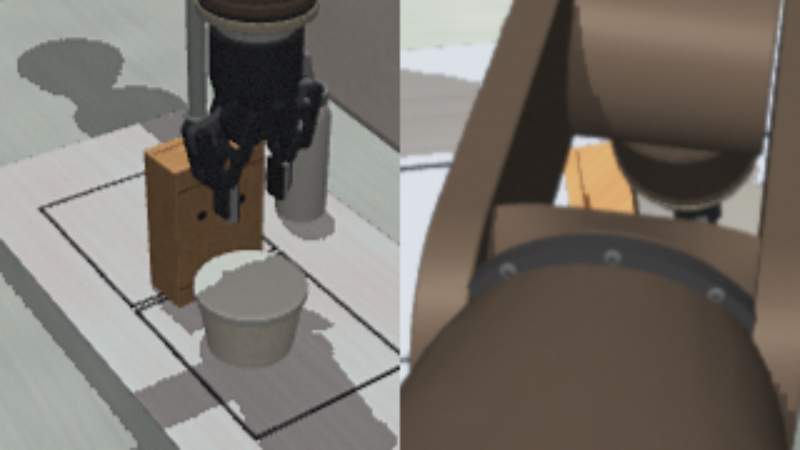

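jog_arm([
  [50,10,3,0,0],
  [50,10,0,0,0],
  [50,5,0,0,0],
  [50,5,0,0,0],
  [50,5,0,0,0],
  [50,5,0,0,0],
  [50,5,0,0,0],
  [50,5,0,0,0],
])

```text
t: 5.2
tool_pos: [0.6046, -0.0055, 0.1673]
ee_rot: [-0.0, 0.635, 0.772, -0.0]
wrist_force: [-0.7, 0.3, -0.0]
opening: 0.0501
```

```bash
python3 - <<'E'
from cell import *
import cv2,numpy as np
s=state();print(s["t"],s["tool_pos"],s["wrist_force"])
a=capture("side")[120:300,180:340];b=capture("top")[120:300,160:320]
cv2.imwrite("pics/c3.png",cv2.resize(np.hstack([a,b]),None,fx=2.5,fy=2.5)[:,:,::-1])
E
```

```text
5.2 [ 0.604556   -0.00549568  0.16725253] [-0.67907404  0.31191041 -0.03264087]
```

View pics/c3.png

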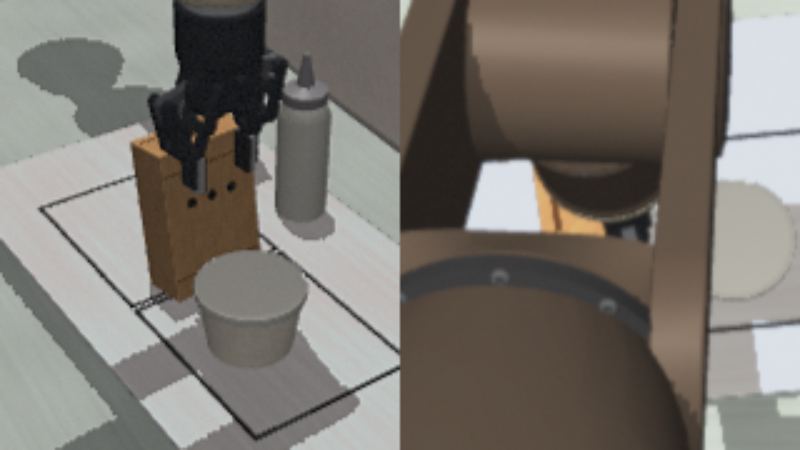

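jog_arm([
  [50,5,0,0,0],
  [50,5,0,0,0],
  [50,5,0,0,0],
  [50,4,0,0,0],
  [50,4,0,0,0],
  [50,3,0,0,0],
  [50,0,0,0,0],
  [50,0,0,0,0],
])

```text
t: 6.1
tool_pos: [0.5997, 0.0197, 0.1673]
ee_rot: [0.0, 0.635, 0.772, -0.0]
wrist_force: [-0.2, -0.1, 0.3]
opening: 0.0499
```

```bash
python3 - <<'E'
from cell import *
import cv2,numpy as np
s=state();print(s["t"],s["tool_pos"],s["wrist_force"])
a=capture("side")[120:300,180:340];b=capture("top")[120:300,160:320]
cv2.imwrite("pics/c4.png",cv2.resize(np.hstack([a,b]),None,fx=2.5,fy=2.5)[:,:,::-1])
E
```

```text
6.1 [0.59965805 0.01969637 0.16730696] [-0.20540787 -0.08395441  0.29267589]
```

View pics/c4.png

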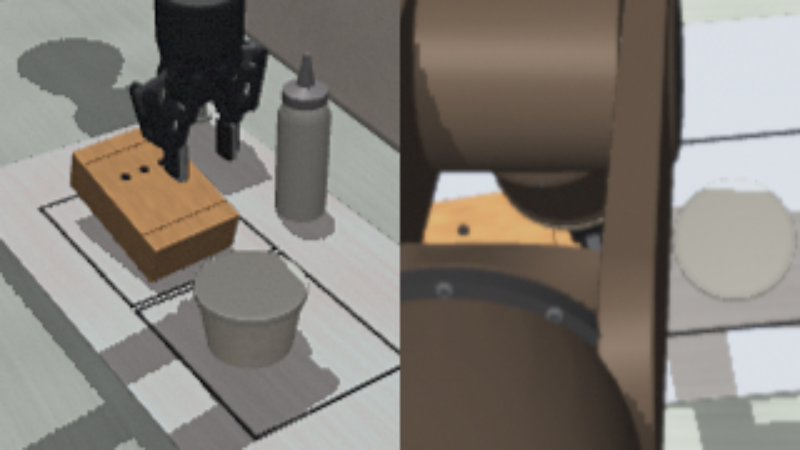

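jog_arm([
  [50,0,0,-30,0],
  [50,0,0,-30,0],
  [50,0,0,-30,0],
  [50,10,-36,0,0],
  [50,36,-12,0,0],
  [50,36,-12,0,0],
  [50,36,-12,0,0],
  [50,36,-12,0,0],
  [50,36,-12,0,0],
  [50,36,-12,0,0],
])

```text
t: 7.2
tool_pos: [0.4493, 0.2216, 0.2575]
ee_rot: [0.0, 0.635, 0.772, 0.0]
wrist_force: [0.1, -0.2, -1.0]
opening: 0.0502
```

jog_arm([
  [50,36,-12,0,0],
  [50,36,-12,0,0],
  [50,36,-12,0,0],
  [50,36,-12,0,0],
  [50,36,-12,0,0],
  [50,36,-12,0,0],
  [50,36,-12,0,0],
  [50,36,-12,0,0],
  [50,0,0,0,0],
])

```text
t: 8.1
tool_pos: [0.2984, 0.488, 0.2572]
ee_rot: [-0.0, 0.634, 0.773, 0.0]
wrist_force: [0.5, -0.6, -0.4]
opening: 0.05
```

```bash
python3 - <<'E'
from cell import *
from h import *
s=state();print(s["t"],s["tool_pos"],s["wrist_force"])
Pt,Ps=camera_params("top"),camera_params("side")
T=capture("top").copy();S=capture("side").copy()
cv2.imwrite("pics/top5.png",T[:,:,::-1]);cv2.imwrite("pics/side5.png",S[:,:,::-1])
st=np.array([.5995,.0090,.0736])
rt=np.zeros(T.shape[:2],bool);rt[150:280,130:290]=1
c0=st[:2]+rot(st[2])@[-.013,.101]
lo,hi=(-.05,-.075,.05),(.05,.075,.098)
outs=[]
for n,P,I,(x,y,w,h) in (("top",Pt,T,(145,160,115,115)),("side",Ps,S,(185,160,115,115))):
    r=np.zeros(T.shape[:2],bool);r[y:y+h,x:x+w]=1
    c,f=box_fit([P],[I],[r],[*c0,st[2]+.1],lo,hi)
    print(n,c,f,"station",rot(st[2]).T@(c[:2]-st[:2])*1e3,np.degrees(c[2]-st[2]))
    b=box(c,lo,hi)[:,:2];print(np.round((b-st[:2])@rot(st[2])*1e3)[::2].tolist())
    k=3.4;Z=cv2.resize(I[y:y+h,x:x+w,::-1],None,fx=k,fy=k,interpolation=0)
    q=(proj(P,box(c,lo,hi))-[x-.5,y-.5])*k
    for i in range(8):
        for bb in (1,2,4):
            if not i&bb: cv2.line(Z,*[tuple(int(v) for v in q[j]) for j in (i,i|bb)],(0,255,0),1,cv2.LINE_AA)
    outs.append(Z)
cv2.imwrite("pics/ov5.png",np.hstack(outs))
E
```

```text
8.1 [0.29843308 0.4879622  0.25723336] [ 0.53302507 -0.56683659 -0.38903843]
top [0.58716504 0.11133748 0.12454625] 0.15785463154315948 station [ -4.77632092 102.9674612 ] 2.919004994219941
[[-51.0, 26.0], [-59.0, 175.0], [49.0, 31.0], [41.0, 180.0]]
side [0.58334927 0.11341716 0.07401642] 0.145281121134758 station [ -8.42883924 105.32209408] 0.023858958217170965
[[-58.0, 30.0], [-58.0, 180.0], [42.0, 30.0], [42.0, 180.0]]
```

View pics/ov5.png

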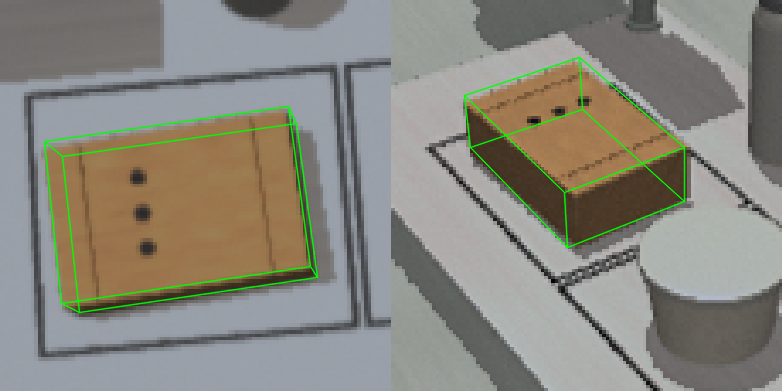

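The crop shows the carton lying flat inside the empty frame, with about 17 mm or more clear on every side. Before handing in, I'll check that the other objects haven't moved.

```bash
python3 - <<'E'
from cell import *
import cv2,numpy as np
for cam,L in (("top",{"tub":(296,217),"bottle":(216,143),"bell":(415,245)}),("side",{"tub":(280,242),"bottle":(301,180),"bell":(327,363)})):
    A=cv2.imread(f"pics/{cam}0.png",0);B=cv2.imread(f"pics/{cam}5.png",0)
    for n,(u,v) in L.items():
        t=A[v-18:v+19,u-16:u+17];s=B[v-28:v+29,u-26:u+27]
        r=cv2.matchTemplate(s,t,cv2.TM_CCOEFF_NORMED);_,m,_,l=cv2.minMaxLoc(r);print(cam,n,round(m,3),l[0]-10,l[1]-10)
print(state()["tool_pos"],state()["wrist_force"]);job_done();print(state()["t"])
E
```

```text
top tub 0.992 0 0
top bottle 1.0 0 0
top bell 1.0 0 0
side tub 0.999 0 0
side bottle 0.967 0 0
side bell 0.998 0 0
[0.29987394 0.48492025 0.25704941] [ 0.54343534  0.1831522  -0.6567684 ]
the job is handed in; nothing more can be done
the job is handed in; nothing more can be done
```

The carton is tipped over and lying flat, wholly inside the empty (+y) frame, and the job is handed in. I pushed it slowly with two fingertips on its broad side, at about three quarters of its height, and never gripped or lifted it.

- **Carton position:** the top camera puts its centre at about (-5, 103) mm in the station frame; the frame's centre is at (0, 102). The smallest clearance is about 17 mm to the frame's far (+y) end.
- **Where the checks disagreed:** the side camera agrees on the carton's centre to within 4 mm, but reads its turn as 0° where the top camera reads 3°. Both readings are well inside the frame.
- **Early measurement:** the first automatic outline fits of the standing carton disagreed on its turn by about 9°. I replaced them with a corner fit, which gave about 7°.
- **Other objects:** the tub, bottle and bell showed no shift at whole-pixel precision (about 2 mm) in either camera.
- **Robot:** the arm ended well clear of everything. Force readings after each move stayed within about 1 N, and the clock read 8.1 s at the last printout.

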